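Draw the loaded vial carrier out of the deep sample store with the hooked picker

ROBOT

A 6-joint arm with a two-finger parallel gripper is mounted at the origin on a cart in front of the work surface, level with it; the furniture and walls round the work are solid. World frame = base frame: x ahead of the robot, y to its left, z up, the work surface at z = 0. Lengths are in m, angles in rad, forces in N, time in s.
With the tool pointing down it reaches from about 0.375 to 0.975 m from the base axis. Payload 3.8 kg.
Tool frame: the origin (TCP) lies at the very end of the fingers, on their centre line; the grasp point (between the pads) lies 19 mm behind it; z points along the fingers, y is the line along which they close (so a half turn about z gives the same grasp; the last joint's range is limited). The gripper opens to 85 mm and grips with 20 to 120 N. Pads are 22 mm wide; open, the fingers measure 114 mm over their backs; the gripper's body (76 mm by 85 mm) begins 54 mm behind the grasp point. The pads swing forward as they close: fully open they stand 13 mm farther back than shut.
Start: joints at [1.158, 0.264, 1.604, -0, 1.274, -0.037], TCP at [0.248, 0.628, 0.231] pointing down, gripper open.
Joint ranges: [-2.63, 2.63], [-0.94, 2.18], [0.31, 2.57], [-1.31, 4.45], [0, 2.66], [-2.55, 2.55]. Speed limits (rad/s): [2.57, 2.57, 3.14, 3.14, 3.14, 3.14].

INTERFACE

Orientations are given as [roll, pitch, yaw] about the fixed x, y, z axes, in that order (R = Rz(yaw) Ry(pitch) Rx(roll)).
In Python, from station import observe, viewer, ctrl gives the robot as it stands. The module is installed in compiled form; this text tells all that it offers.
- The arm moves only by the tool play_rows, never from a script. Its argument "targets" is one flat list of numbers, 7 for each row, row after row: the shift along the tool's x, y, z each as a share of 20 mm, from -1 to 1, then the turn, a rotation vector about the tool's x, y, z each as a share of 5 degrees, from -1 to 1, then the opening, from -1 (shut) to 1 (fully open). A call has 1 to 12 rows; each row shifts and turns the commanded pose from where the row before left it, along the tool's axes as they then stand; what a row does not reach is not made up. A row lasts 1/12 s, in which the tool goes at most 41.7 mm and 7.16 degrees, less where a joint would pass 70% of its speed; a pose out of reach is approached as far as the arm can. A call with a number of a shift or a turn outside -1 to 1 is refused whole. A call with a gripper value outside its range is refused whole. The fingers move at their own pace and stop on an object; "force" is the grip in N (left out, the last holds). Time passes only in rows, so rows that do not move let the fingers close. It gives the time, the measured TCP pose, the force, the opening and the grip force at its end, in the units of the state.
- observe(): the state, without advancing time (a new reading comes with each control period).
- viewer.read_camera(name): name is "scene" or "top" or "wrist"; returns (picture, depth): 480x640x3 uint8, blue, green, red; 480x640 float32, m along the optical axis (not along the pixel's ray), 0 where there is no reading.
- viewer.calibration(name): a dict with "fx", "fy", "cx", "cy" (pixels), "dist_coeffs" ([k1, k2, p1, p2, k3] as OpenCV has them; the pictures are not rectified), "extrinsics" (4x4, takes a point from world to camera coordinates); the wrist camera has in their place "tool_from_camera" (4x4, takes a point from camera to tool coordinates, whose origin is the TCP and whose axes are the flange's). Camera axes: x right, y down, z forward; pixel columns grow to the right and rows downward; lengths in m; the calibration is good to about 2 mm. A picture is of the moment at which its call begins: read the wrist's pose just before it. calibration takes no time and is no camera call.
- ctrl.hand_in(): hands the job in; it is judged then, once.
The state is a dict: "t": time; "qpos": joint angles; "qvel": joint speeds; "tau": joint torques, N m; "position": TCP position; "tcp_rot": TCP orientation; "contact_force": force on the tool from outside, world axes, zero at the start; "ft_torque": the same for the moment, N m; "finger_gap": finger opening in m; "finger_force": force on a finger pad.
Only numpy, scipy, OpenCV 4.12 (cv2) and the standard library are available. Lean on these libraries where they do the work, as an engineer would, in place of code of your own. Each camera call takes 0.05 s, during which the arm holds its last target. There are 200 camera calls.

TASK

Lift the gate of the clear vial store right up and, with the hooked picker, draw the carrier that holds the vials out of its bay by its wire loop until it stands flat on the bench wholly clear of the gate and ramp, every vial still upright in its cell. Touch neither carrier with the gripper or arm, and leave the empty carrier and the things round about where they are. Then lay the picker flat on the bench, off the carrier, and push the gate fully shut.

Things in the scene. Friction and masses are not known exactly. Their poses are not given: they have to be found in the camera images.
- store: Clear fixed vial store: two narrow bays side by side. Origin on the bench under the mid-mouth; x points into the bays, z up. Bays 210 mm deep, 32 wide, centred at y = -17.5 and +17.5, floor 3 mm up, ceiling 61, roof top 64; outside 73 wide. Gate rails at y = +-43, x = -12 to 0, 111 high. The floor plate ends at x = -10 in a ramp reaching the bench at x = -21.
- gate (a joint): Upright sliding gate of clear sheet, 4 mm thick, before both bays (store x = -7 to -3 mm). Value = how far it is lifted in m: 0 shut, 0.072 at its upper stop; 0 to 0.01 at the start. It stays where it is left (friction about 3 N, 90 g). Lifted by 0.060 its lower edge is 64 mm above the bench.
- gate_grip (a point): Centre of the black grip block on top of the gate: 14 mm thick along the store's x, 46 mm along its y, 22 mm high. 96 mm above the bench with the gate shut; rises with the gate. Free above. Tall furniture beyond: faces at world x = 0.59 (y -0.22 to 0.06), 0.645 (y 0.08 to 0.49) and 0.485 (y below -0.27).
- loaded_mid (a point): Centre of the loaded carrier: grey stick 90 x 26 x 26 mm (its x points into the bay, z up) with four square cells in a row, a glass vial standing in each (tops 42 mm above its underside). This point is 13 mm above the underside. 0.13 to 0.22 kg with vials. Stands deep in either bay, 3 mm to each wall.
- loaded_eye (a point): Centre of the opening of the loaded carrier's pull loop: level loop of 4 mm wire at the end that faces the mouth, 16 mm above the carrier's underside, opening 20 x 20 mm. 55 mm from the carrier's centre; the loop ends 69 mm from it. At the start 75 to 98 mm behind the mouth.
- empty_mid (a point): Centre of the other carrier: same shape, with nothing in its cells, in the other bay.
- vial_0_mid (a point): Middle of glass vial 0 (16 mm wide, 38 mm high, z along it, loose in its 18 mm cell of the loaded carrier).
- vial_1_mid (a point): Middle of glass vial 1 (16 mm wide, 38 mm high, z along it, loose in its 18 mm cell of the loaded carrier).
- vial_2_mid (a point): Middle of glass vial 2 (16 mm wide, 38 mm high, z along it, loose in its 18 mm cell of the loaded carrier).
- vial_3_mid (a point): Middle of glass vial 3 (16 mm wide, 38 mm high, z along it, loose in its 18 mm cell of the loaded carrier).
- picker_grip (a point): Centre of the picker's black handle, 110 x 22 x 28 mm (x along it, y across, z up); 14 mm above its flat underside. The picker lies on the bench, hook end towards the store. A 6 mm steel rod leaves the handle towards +x, its axis 6 mm above this point; 190 mm ahead of this point it is bent straight down as the hook. 0.09 to 0.14 kg, balanced 12 mm ahead of this point.
- picker_hook (a point): On the picker's bent-down end (6 mm thick): 9 mm below the rod's axis, 11 mm above the tip of the bend, 190 mm ahead of the handle's centre. The tip is level with the handle's underside. Same axes as the handle. Left of the store the bench is free from its front edge (world x = 0.412) to about x = 0.57, up to y = 0.47.
- tape_mid (a point): Middle of a dark roll of tape, 58 mm across, 19 mm high, a bystander.
- beaker_mid (a point): Middle of a small glass beaker, 53 mm wide, 62 mm high, a bystander.
- desk_mouse_mid (a point): Middle of the black computer mouse, 113 x 57 x 39 mm, a bystander.

How it is judged:
By the outcome, as a careful person would: the job done as asked, in the order asked, and still so for the second after the job is handed in, with the robot touching nothing.
It also fails if it takes over 67 s, if anything falls off the work surface, if the arm or the gripper's body presses on something with over 40 N, if the wrist force passes 120 N, or if a joint passes its speed limit or range.

## Working session

There is one attempt and no reset: what is moved stays moved. The work goes in short steps, Python scripts to look and compute and a tool call to move; the robot and the scene stay as the last step left them, time stands still between calls to the robot, and variables do not carry over. Pictures are saved under pics/ and viewed, at most 10 in all, crops included, and the job is handed in when it is done.

Besides the shell and the picture viewer there is one more tool, called after "Emit:" as name(argument=value, ...) on one line, values as JSON. play_rows: Moves the arm, as the interface text tells. Its arguments: {"type":"object","properties":{"targets":{"type":"array"},"force":{"type":"number"}},"required":["targets"]}

```bash
mkdir -p pics; cat > h.py <<'E'
import numpy as np, cv2
from station import observe, viewer, ctrl
from scipy.spatial.transform import Rotation as R
def K(c): return np.array([[c['fx'],0,c['cx']],[0,c['fy'],c['cy']],[0,0,1.]])
def T_wc(name,st=None):
    c=viewer.calibration(name)
    if name=='wrist':
        st=st or observe(); T=np.eye(4); r=np.array(st['tcp_rot'])
        T[:3,:3]=R.from_euler('xyz',r).as_matrix() if r.size==3 else r
        T[:3,3]=st['position']; return T@np.array(c['tool_from_camera'])
    return np.linalg.inv(np.array(c['extrinsics']))
def rays(name,px,T):
    c=viewer.calibration(name)
    u=cv2.undistortPoints(np.array(px,float).reshape(-1,1,2),K(c),np.array(c['dist_coeffs'])).reshape(-1,2)
    return T[:3,3],np.c_[u,np.ones(len(u))]@T[:3,:3].T
def plane(name,px,z,T):
    o,d=rays(name,px,T); return o+d*((z-o[2])/d[:,2])[:,None]
def proj(name,P,T):
    c=viewer.calibration(name); Ti=np.linalg.inv(T)
    q=np.array(P,float).reshape(-1,3)@Ti[:3,:3].T+Ti[:3,3]
    return cv2.projectPoints(q,np.zeros(3),np.zeros(3),K(c),np.array(c['dist_coeffs']))[0].reshape(-1,2)
E
python3 - <<'E'
from h import *
st=observe(); print({k:np.round(v,3).tolist() for k,v in st.items()})
for n in('scene','top','wrist'):
    T=T_wc(n,st); p,d=viewer.read_camera(n); cv2.imwrite(f'pics/{n}0.png',p); np.save(f'pics/{n}0.npy',d)
    print(n,T.round(3).tolist(),viewer.calibration(n)['fx'])
E
```

```text
{'t': 0.0, 'qpos': [1.158, 0.265, 1.605, 0.0, 1.274, -0.037], 'qvel': [0.001, 0.001, -0.001, -0.0, 0.001, 0.0], 'tau': [-0.0, -51.511, -36.732, -0.0, 0.013, -0.0], 'position': [0.247, 0.627, 0.23], 'tcp_rot': [-3.139, -0.0, 2.766], 'contact_force': [0.354, 0.483, -0.765], 'ft_torque': [-0.006, 0.047, 0.021], 'finger_force': 0.0, 'finger_gap': 0.085}
scene [[-0.598, -0.346, 0.723, -0.075], [-0.801, 0.249, -0.544, 0.595], [0.008, -0.905, -0.426, 0.441], [0.0, 0.0, 0.0, 1.0]] 444.0931014987579
top [[-0.023, -0.999, 0.045, 0.492], [-1.0, 0.024, 0.019, 0.124], [-0.02, -0.044, -0.999, 1.105], [0.0, 0.0, 0.0, 1.0]] 507.68003970821843
wrist [[0.366, 0.892, 0.265, 0.181], [0.931, -0.35, -0.106, 0.654], [-0.002, 0.285, -0.958, 0.373], [0.0, 0.0, 0.0, 1.0]] 382.7511431875355
```

View pics/scene0.png

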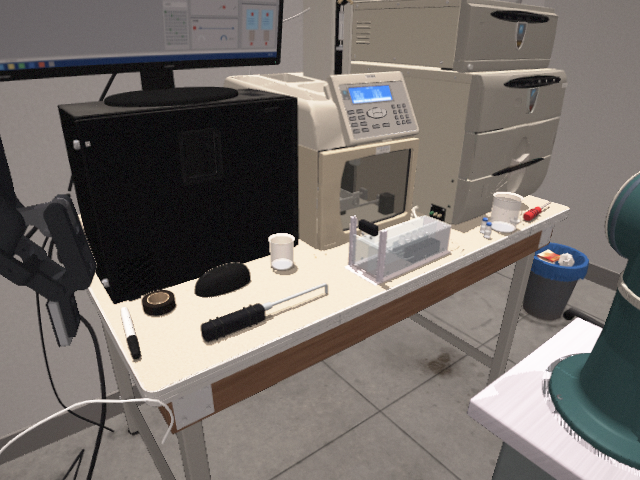

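View pics/top0.png

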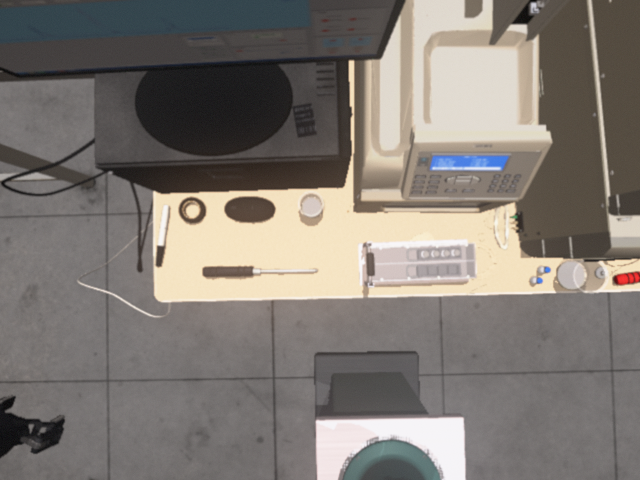

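The top view shows the store's mouth at about (365,262), facing left (+y). Its two carriers sit at rows ~253 (vials visible) and ~270. The picker handle is at (228,271) with its hook near (316,270). The tape is at (192,210), the mouse at (250,209) and the beaker at (311,205).

```bash
python3 - <<'E'
from h import *
p=cv2.imread('pics/top0.png')
a=cv2.resize(p[235:292,355:485],None,fx=6,fy=6,interpolation=cv2.INTER_CUBIC)
b=cv2.resize(p[255:285,195:325],None,fx=6,fy=6,interpolation=cv2.INTER_CUBIC)
cv2.imwrite('pics/crop1.png',np.vstack([a,b]))
T=T_wc('top')
g=cv2.cvtColor(p,cv2.COLOR_BGR2GRAY)
def blob(x0,x1,y0,y1,th,z,nm):
    m=(g[y0:y1,x0:x1]<th).astype(np.uint8); n,l,s,c=cv2.connectedComponentsWithStats(m)
    k=1+s[1:,4].argmax(); q=np.argwhere(l==k)[:,::-1]+[x0,y0]
    r=cv2.minAreaRect(q.astype(np.float32)); box=cv2.boxPoints(r)
    P=plane('top',np.vstack([[r[0]],box]),z,T); print(nm,np.round(r[0],1),P[:,:2].round(4).tolist())
blob(195,262,260,285,90,0.028,'handle')
blob(362,380,248,282,80,0.107,'grip')
blob(175,210,192,228,110,0.019,'tape'); blob(220,280,190,225,90,0.03,'mouse')
print(plane('top',[[316,270],[311,205],[161,300],[470,298]],0.02,T).round(3).tolist())
E
```

```text
handle [226.5 274.5] [[0.4683, 0.3384], [0.4698, 0.3609], [0.4688, 0.316], [0.4667, 0.316], [0.4677, 0.3609]]Traceback (most recent call last):
  File "<stdin>", line 14, in <module>
  File "<stdin>", line 10, in blob
ValueError: attempt to get argmax of an empty sequence
```

View pics/crop1.png

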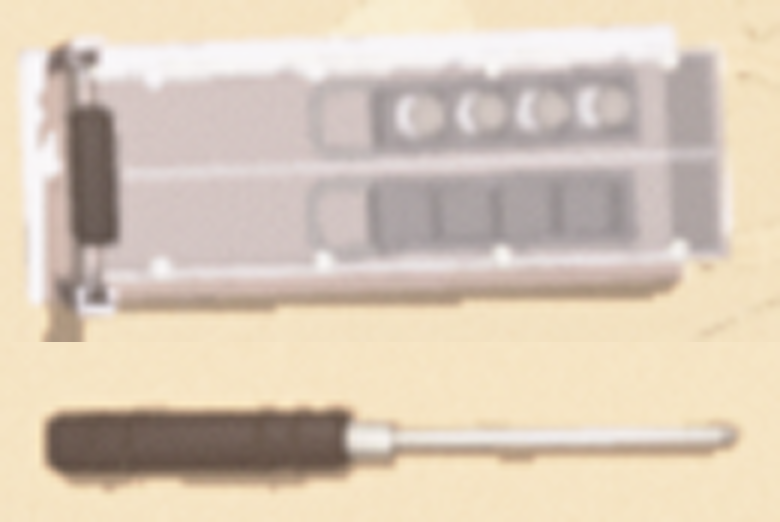

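The zoomed crop shows vials in the far carrier (world +x, store y=+17.5) with its loop centre at crop (345,118). The grip block is at crop (93,175) and the mid wall runs from (120,175) to (715,155). The handle centre is at crop (198,442) and the hook end at (730,436).

```bash
cat >> h.py <<'E'
def delta(pos,yaw,st=None):
    st=st or observe(); M=R.from_euler('xyz',st['tcp_rot']); D=R.from_euler('xyz',[np.pi,0,yaw])
    print('t',round(st['t'],2),'pos',np.round(st['position'],4),'rpy',np.round(st['tcp_rot'],3),
     '\n shift mm tool',(M.inv().apply(np.array(pos)-st['position'])*1e3).round(1),'shift in final axes',(D.inv().apply(np.array(pos)-st['position'])*1e3).round(1),'turn deg',np.degrees((M.inv()*D).as_rotvec()).round(2))
E
python3 - <<'E'
from h import *
T=T_wc('top')
A=lambda x,y:[355+x/6-.4,235+y/6-.4]
B=lambda x,y:[195+x/6-.4,255+(y-342)/6-.4]
gz=plane('top',[A(93,175)],0.11,T)[0]; w=plane('top',[A(120,175),A(715,155)],0.064,T)
yaw=np.arctan2(*(w[1]-w[0])[1::-1]); print('grip',gz.round(4),'wall',w.round(4).tolist(),'store yaw',yaw)
hd=plane('top',[B(198,442),B(47,442),B(350,437)],0.026,T); hk=plane('top',[B(732,436)],0.021,T)[0]
print('handle',hd.round(4).tolist(),'hook',hk.round(4),'yaw',np.arctan2(*(hk-hd[0])[1::-1]),np.linalg.norm(hk[:2]-hd[0,:2]))
print('loops/carrier', plane('top',[A(345,118),A(345,213),A(503,110),A(503,210)],0.025,T).round(4).tolist())
print('bystanders',plane('top',[[192,210],[250,209],[311,205]],0.03,T).round(3).tolist())
delta([gz[0],gz[1],0.2],yaw-np.pi/2+2*np.pi)
E
```

```text
grip [0.4847 0.04   0.11  ] wall [[0.4841, 0.0269, 0.064], [0.4862, -0.1753, 0.064]] store yaw -1.5605325978660327
handle [[0.475, 0.3364, 0.026], [0.4762, 0.3903, 0.026], [0.4756, 0.2822, 0.026]] hook [0.4728 0.1467 0.021 ] yaw -1.5824758493264728 0.18963853480168155
loops/carrier [[0.5021, -0.0566, 0.025], [0.4686, -0.0556, 0.025], [0.5036, -0.1124, 0.025], [0.4684, -0.1113, 0.025]]
bystanders [[0.608, 0.41, 0.03], [0.607, 0.286, 0.03], [0.612, 0.155, 0.03]]
t 0.15 pos [0.2475 0.6274 0.2302] rpy [-3.14  -0.     2.766] 
 shift mm tool [-436.2 -459.2   31. ] shift in final axes [-231.1 -589.7   30.2] turn deg [ -0.1   -0.03 -22.12]
```

Emit:
play_rows(targets=[0,0,0,0,0,-0.885,1,0,0,0,0,0,-0.885,1,0,0,0,0,0,-0.885,1,0,0,0,0,0,-0.885,1,0,0,0,0,0,-0.885,1,-0.39,-0.98,0.05,0,0,0,1,-0.39,-0.98,0.05,0,0,0,1,-0.39,-0.98,0.05,0,0,0,1,-0.39,-0.98,0.05,0,0,0,1,-0.39,-0.98,0.05,0,0,0,1,-0.39,-0.98,0.05,0,0,0,1,-0.39,-0.98,0.05,0,0,0,1], force=60)

```text
t: 1.15
position: [0.3038, 0.49, 0.2238]
tcp_rot: [-3.141, -0.0, -3.131]
contact_force: [0.1, -0.2, 0.3]
finger_gap: 0.0854
finger_force: 0.0
```

Emit:
play_rows(targets=[-0.39,-0.98,0.05,0,0,0,1,-0.39,-0.98,0.05,0,0,0,1,-0.39,-0.98,0.05,0,0,0,1,-0.39,-0.98,0.05,0,0,0,1,-0.39,-0.98,0.05,0,0,0,1,-0.39,-0.98,0.05,0,0,0,1,-0.39,-0.98,0.05,0,0,0,1,-0.39,-0.98,0.05,0,0,0,1,-0.39,-0.98,0.05,0,0,0,1,-0.39,-0.98,0.05,0,0,0,1,-0.39,-0.98,0.05,0,0,0,1,-0.39,-0.98,0.05,0,0,0,1])

```text
t: 2.15
position: [0.3998, 0.2559, 0.212]
tcp_rot: [-3.141, -0.0, -3.131]
contact_force: [0.2, -0.3, -0.8]
finger_gap: 0.0854
finger_force: 0.0
```

Emit:
play_rows(targets=[-0.38,-0.98,0.05,0,0,0,1,-0.38,-0.98,0.05,0,0,0,1,-0.38,-0.98,0.05,0,0,0,1,-0.38,-0.98,0.05,0,0,0,1,-0.38,-0.98,0.05,0,0,0,1,-0.38,-0.98,0.05,0,0,0,1,-0.38,-0.98,0.05,0,0,0,1,-0.38,-0.98,0.05,0,0,0,1,-0.38,-0.98,0.05,0,0,0,1,-0.38,-0.98,0.05,0,0,0,1,-0.38,-0.98,0.05,0,0,0,1,0,0,0,0,0,0,1])

```text
t: 3.15
position: [0.4864, 0.0396, 0.201]
tcp_rot: [-3.14, 0.0, -3.134]
contact_force: [0.3, -0.3, 0.0]
finger_gap: 0.0855
finger_force: 0.0
```

```bash
python3 - <<'E'
from h import *
st=observe(); T=T_wc('wrist',st); p,d=viewer.read_camera('wrist'); cv2.imwrite('pics/w1.png',p); np.save('pics/w1.npy',d)
print(proj('wrist',[[0.4847,0.04,0.107],[.4847,.04,.117],[0.484,0.035,0.064]],T).round(0).tolist())
E
```

```text
[[323.0, 240.0], [323.0, 244.0], [316.0, 223.0]]
```

View pics/w1.png

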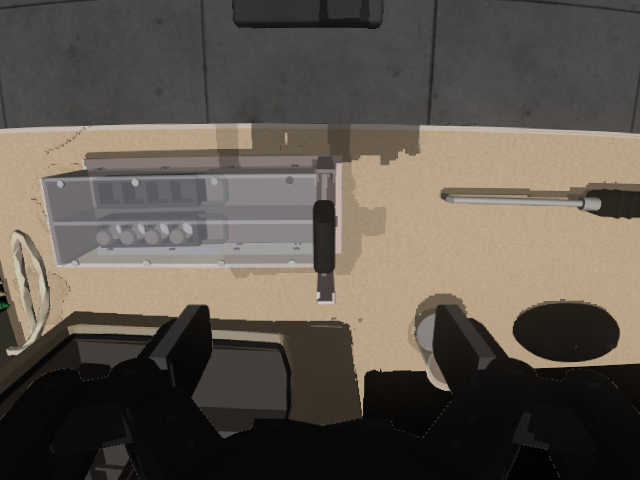

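The grip block shows at about (324,236), midway between the fingers and where predicted, so I'll go down onto it.

Emit:
play_rows(targets=[0,0,0.98,0,0,0,1,0,0,0.98,0,0,0,1,0,0,0.98,0,0,0,1,0,0,0.98,0,0,0,1,0,0,0.98,0,0,0,1,0,0,0.98,0,0,0,1,0,0,0,0,0,0,-1,0,0,0,0,0,0,-1,0,0,0,0,0,0,-1,0,0,0,0,0,0,-1,0,0,0,0,0,0,-1,0,0,0,0,0,0,-1], force=40)

```text
t: 4.2
position: [0.4868, 0.0407, 0.0851]
tcp_rot: [-3.138, 0.003, -3.129]
contact_force: [0.1, -15.1, 1.2]
finger_gap: 0.013
finger_force: 45.6
```

Emit:
play_rows(targets=[0,-0.06,0,0,0,0,-1,0,0,-0.4,0,0,0,-1,0,0,-0.4,0,0,0,-1,0,0,-0.4,0,0,0,-1,0,0,-0.4,0,0,0,-1,0,0,-0.4,0,0,0,-1,0,0,-0.4,0,0,0,-1,0,0,-0.4,0,0,0,-1,0,0,-0.3,0,0,0,-1,0,0,0,0,0,0,-1])

```text
t: 5.03
position: [0.4868, 0.0405, 0.1476]
tcp_rot: [-3.141, 0.003, -3.131]
contact_force: [0.7, -4.4, 1.5]
finger_gap: 0.0133
finger_force: 45.0
```

Emit:
play_rows(targets=[0,0,-0.2,0,0,0,-1,0,0,-0.15,0,0,0,-1,0,0,-0.1,0,0,0,-1,0,0,0,0,0,0,-1])

```text
t: 5.37
position: [0.4865, 0.0405, 0.1518]
tcp_rot: [-3.141, 0.002, -3.131]
contact_force: [12.1, -3.6, -20.5]
finger_gap: 0.0132
finger_force: 42.2
```

Emit:
play_rows(targets=[0,0,0.18,0,0,0,-1,0,0,0,0,0,0,1,0,0,0,0,0,0,1,0,0,0,0,0,0,1,0,0,0,0,0,0,1,0,0,-0.4,0,0,0,1,0,0,-1,0,0,0,1,0,0,-1,0,0,0,1,0,0,-0.6,0,0,0,1])

```text
t: 6.12
position: [0.4866, 0.0413, 0.2139]
tcp_rot: [3.141, 0.003, -3.131]
contact_force: [0.5, -0.2, -0.0]
finger_gap: 0.0855
finger_force: 0.0
```

Emit:
play_rows(targets=[0,0.82,0,0,0,1,1,0.07,0.82,0,0,0,1,1,0.14,0.81,0,0,0,1,1,0.21,0.79,0,0,0,1,1,0.28,0.77,0,0,0,1,1,0.35,0.74,0,0,0,1,1,0.41,0.71,0,0,0,1,1,0.47,0.67,0,0,0,1,1,0.53,0.63,0,0,0,1,1])

```text
t: 6.87
position: [0.484, 0.1897, 0.2117]
tcp_rot: [3.141, 0.0, 2.362]
contact_force: [1.3, -0.3, -0.2]
finger_gap: 0.0858
finger_force: 0.0
```

Emit:
play_rows(targets=[0.58,0.58,0,0,0,1,1,0.63,0.53,0,0,0,1,1,0.67,0.47,0,0,0,1,1,0.71,0.41,0,0,0,1,1,0.74,0.35,0,0,0,1,1,0.77,0.28,0,0,0,1,1,0.79,0.21,0,0,0,1,1,0.81,0.14,0,0,0,1,1,0.82,0.07,0,0,0,1,1,0,0,0,0,0,0.25,1,0,0,0,0,0,0,1])

```text
t: 7.78
position: [0.4824, 0.3369, 0.2114]
tcp_rot: [3.142, 0.0, 1.561]
contact_force: [0.2, -0.5, -0.5]
finger_gap: 0.0855
finger_force: 0.0
```

```bash
python3 - <<'E'
from h import *
st=observe(); T=T_wc('wrist',st); p,d=viewer.read_camera('wrist'); cv2.imwrite('pics/w2.png',p); np.save('pics/w2.npy',d)
print(proj('wrist',[[0.475,0.3364,0.028],[.4728,.1467,.023],[0.484,0.035,0.064],[.5025,-.057,.019]],T).round(0).tolist())
delta([0.475,0.3364,0.004],1.559,st)
E
```

```text
[[313.0, 214.0], [314.0, 392.0], [325.0, 503.0], [340.0, 522.0]]
t 7.78 pos [0.4824 0.3369 0.2114] rpy [3.142 0.    1.561] 
 shift mm tool [ -0.5  -7.4 207.4] shift in final axes [ -0.6  -7.4 207.4] turn deg [0.   0.01 0.14]
```

View pics/w2.png

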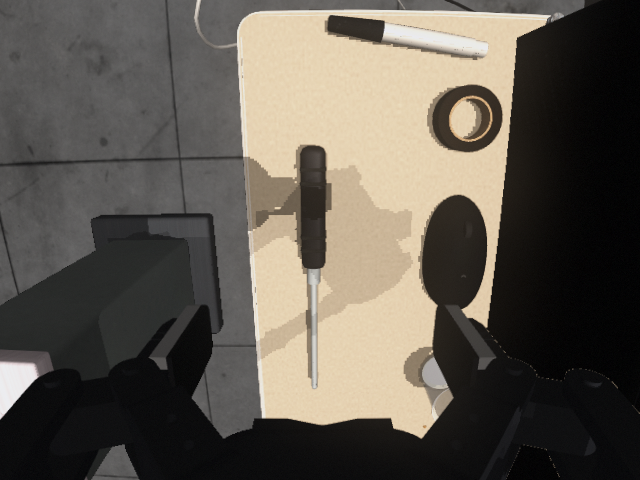

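The handle centre is at (313,207) and the hook end at (315,388), both within 7 px of prediction. All is clear for the descent.

Emit:
play_rows(targets=[0.1,-0.37,0.5,0,0,0,1,0.1,0,1,0,0,0,1,0,0,1,0,0,0,1,0,0,1,0,0,0,1,0,0,1,0,0,0,1,0,0,1,0,0,0,1,0,0,1,0,0,0,1,0,0,1,0,0,0,1,0,0,1,0,0,0,1,0,0,1,0,0,0,1,0,0,0.8,0,0,0,1,0,0,0,0,0,0,1])

```text
t: 8.83
position: [0.4715, 0.3374, 0.0008]
tcp_rot: [-3.135, 0.005, 1.559]
contact_force: [-1.1, 0.4, -1.5]
finger_gap: 0.0851
finger_force: 0.0
```

Emit:
play_rows(targets=[0,0,0,0,0,0,-1,0,0,0,0,0,0,-1,0,0,0,0,0,0,-1,0,0,0,0,0,0,-1,0,0,0,0,0,0,-1,0,0,0,0,0,0,-1,0,0,0,0,0,0,-1], force=60)

```text
t: 9.42
position: [0.4763, 0.3412, 0.0065]
tcp_rot: [3.139, -0.001, 1.559]
contact_force: [-0.6, -0.6, 6.1]
finger_gap: 0.021
finger_force: 60.0
```

Emit:
play_rows(targets=[0,0,-0.7,0,0,0,-1,0,0,-0.7,0,0,0,-1,0,0.55,0,0,0,-0.13,-1,0,0.55,0,0,0,-0.13,-1,0,0,0,0,0,0,-1,0,0,0,0,0,0,-1])

```text
t: 9.92
position: [0.4977, 0.3399, 0.0322]
tcp_rot: [-3.141, 0.001, 1.581]
contact_force: [-0.0, 0.7, -1.3]
finger_gap: 0.0205
finger_force: 59.2
```

```bash
python3 - <<'E'
from h import *
st=observe(); delta([.4985,.34,.0345],1.581,st)
Tw=T_wc('wrist',st)
p,d=viewer.read_camera('wrist'); cv2.imwrite('pics/w3.png',p)
t,d=viewer.read_camera('top'); cv2.imwrite('pics/t3.png',t)
a=cv2.resize(t[245:285,280:450],None,fx=4.5,fy=4.5,interpolation=cv2.INTER_CUBIC)
w=cv2.resize(p[270:480,200:440],None,fx=1.8,fy=1.8)
c=np.zeros((a.shape[0]+w.shape[0],a.shape[1],3),np.uint8); c[:a.shape[0]]=a; c[a.shape[0]:,:w.shape[1]]=w
cv2.imwrite('pics/c3.png',c); print(a.shape,w.shape)
h=np.array(st['position'])+[0,-.19,.014]; print(proj('top',[h],T_wc('top')))
E
```

```text
t 9.92 pos [0.4977 0.3399 0.0322] rpy [-3.141e+00  1.000e-03  1.581e+00] 
 shift mm tool [ 0.1  0.8 -2.3] shift in final axes [ 0.1  0.8 -2.3] turn deg [-0.05  0.03  0.  ]
(180, 765, 3) (378, 432, 3)
[[314.54345809 258.55738981]]
```

View pics/c3.png

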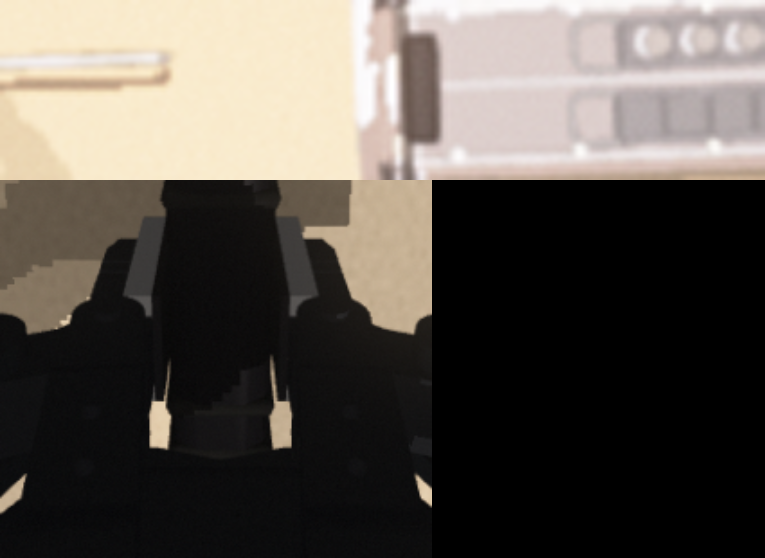

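```bash
python3 - <<'E'
from h import *
T=T_wc('top'); A=lambda x,y:[280+x/4.5-.4,245+y/4.5-.4]
print('hook end, rod back',plane('top',[A(168,59.5),A(10,62)],0.047,T).round(4).tolist())
print('eye, outer end, body end',plane('top',[A(598,43),A(572,43),A(620,43)],0.019,T).round(4).tolist())
print('vials',plane('top',[A(655,40),A(742,38)],0.044,T).round(4).tolist())
print('grip block',plane('top',[A(423,88)],0.179,T).round(4).tolist())
E
```

```text
hook end, rod back [[0.4991, 0.1449, 0.047], [0.4997, 0.2182, 0.047]]
eye, outer end, body end [[0.5024, -0.0585, 0.019], [0.5027, -0.0462, 0.019], [0.5022, -0.0689, 0.019]]
vials [[0.5029, -0.0806, 0.044], [0.5029, -0.1208, 0.044]]
grip block [[0.4843, 0.0395, 0.179]]
```

Emit:
play_rows(targets=[0,0.05,-0.2,0,0,0,-1,-0.95,0,0,0,0,0,-1,-0.95,0,0,0,0,0,-1,-0.95,0,0,0,0,0,-1,-0.95,0,0,0,0,0,-1,-0.95,0,0,0,0,0,-1,-0.95,0,0,0,0,0,-1,-0.95,0,0,0,0,0,-1,-0.95,0,0,0,0,0,-1,-0.95,0,0,0,0,0,-1,-0.8,0,0,0,0,0,-1,0,0,0,0,0,0,-1])

```text
t: 11.02
position: [0.4995, 0.151, 0.0368]
tcp_rot: [-3.14, 0.001, 1.58]
contact_force: [-0.2, 0.6, -1.2]
finger_gap: 0.0208
finger_force: 59.2
```

```bash
python3 - <<'E'
from h import *
st=observe(); delta([.5024-.002,.34-.207,.0362],1.581,st); print(st['contact_force'])
t,d=viewer.read_camera('top'); s,d=viewer.read_camera('scene'); cv2.imwrite('pics/t4.png',t)
a=cv2.resize(t[240:280,360:480],None,fx=6,fy=6,interpolation=cv2.INTER_CUBIC)
w=cv2.resize(s[210:290,330:460],None,fx=4,fy=4,interpolation=cv2.INTER_CUBIC)
c=np.zeros((560,720,3),np.uint8); c[:240]=a; c[240:560,:520]=w; cv2.imwrite('pics/c4.png',c)
E
```

```text
t 11.02 pos [0.4995 0.151  0.0368] rpy [-3.14e+00  1.00e-03  1.58e+00] 
 shift mm tool [-18.1   0.8   0.6] shift in final axes [-18.1   0.7   0.6] turn deg [-0.08  0.07 -0.04]
[-0.17709091  0.61136686 -1.22553793]
```

View pics/c4.png

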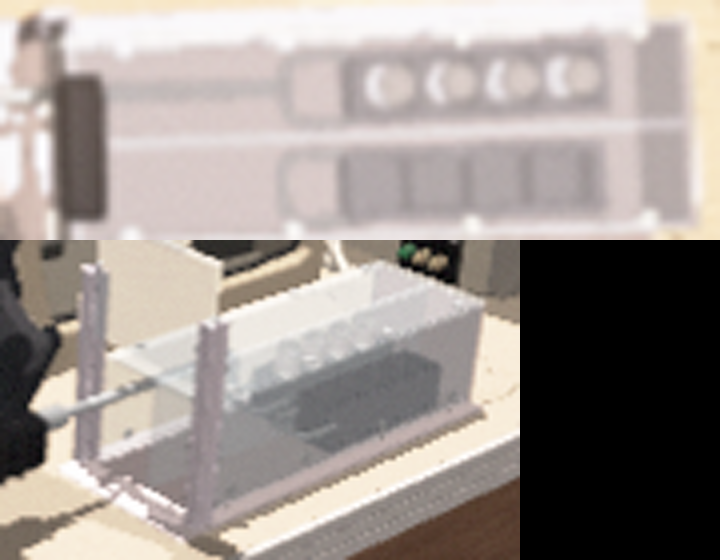

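The rod lies centred on the loaded carrier's loop (crop row ~90, loop rows 50–125). Its end has just reached the loop's outer wire (crop x≈281). About 19 mm more puts the hook over the opening.

Emit:
play_rows(targets=[-0.48,0.02,0,0,0,0,-1,-0.47,0.02,0,0,0,0,-1,0,0,0,0,0,0,-1,0,0,0,0,0,0,-1,0,0,0.25,0,0,0,-1,0,0,0.25,0,0,0,-1,0,0,0.25,0,0,0,-1,0,0,0.15,0,0,0,-1,0,0,0,0,0,0,-1])

```text
t: 11.87
position: [0.5002, 0.1343, 0.0177]
tcp_rot: [-3.139, 0.0, 1.582]
contact_force: [-0.4, -0.1, -1.6]
finger_gap: 0.0208
finger_force: 59.2
```

Emit:
play_rows(targets=[0,0,0.17,0,0,0,-1,0.2,0,0,0,0,0,-1,0.2,0,0,0,0,0,-1,0.2,0,0,0,0,0,-1,0.2,0,0,0,0,0,-1,0.2,0,0,0,0,0,-1,0.2,0,0,0,0,0,-1,0.2,0,0,0,0,0,-1,0.2,0,0,0,0,0,-1,0,0,0,0,0,0,-1])

```text
t: 12.7
position: [0.5011, 0.1672, 0.0158]
tcp_rot: [3.141, -0.0, 1.583]
contact_force: [-0.3, 0.4, -1.4]
finger_gap: 0.0206
finger_force: 59.1
```

```bash
cat > crop.py <<'E'
from h import *
import sys
n=sys.argv[1]
st=observe(); delta([.5,.4,.0362],1.581,st); print(np.round(st['contact_force'],1))
t,d=viewer.read_camera('top'); s,d=viewer.read_camera('scene'); cv2.imwrite(f'pics/t{n}.png',t); cv2.imwrite(f'pics/s{n}.png',s)
a=cv2.resize(t[240:285,300:480],None,fx=4,fy=4,interpolation=cv2.INTER_CUBIC)
w=cv2.resize(s[200:300,260:460],None,fx=3.6,fy=3.6,interpolation=cv2.INTER_CUBIC)
cv2.imwrite(f'pics/c{n}.png',np.vstack([a,w]))
E
python3 crop.py 5
```

```text
t 12.7 pos [0.5011 0.1672 0.0158] rpy [ 3.141 -0.     1.583] 
 shift mm tool [232.8   1.6 -20.3] shift in final axes [232.8   1.3 -20.4] turn deg [ 0.02 -0.02  0.09]
[-0.3  0.4 -1.4]
```

View pics/c5.png

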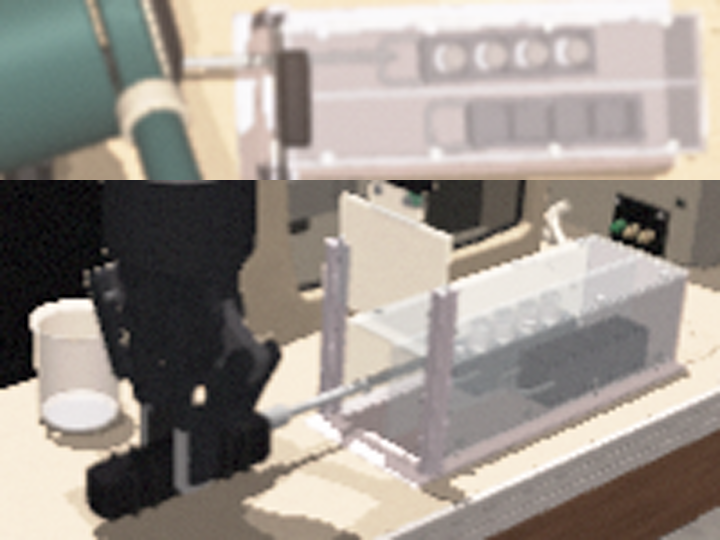

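The hook has caught the loop: the loaded carrier moved about 24 mm towards the mouth, vials standing. I'll keep pulling.

Emit:
play_rows(targets=[0.15,0,0,0,0,0,-1,0.25,0,0,0,0,0,-1,0.25,0,0,0,0,0,-1,0.25,0,0,0,0,0,-1,0.25,0,0,0,0,0,-1,0.25,0,0,0,0,0,-1,0.25,0,0,0,0,0,-1,0.25,0,0,0,0,0,-1,0.25,0,0,0,0,0,-1,0.25,0,0,0,0,0,-1,0.25,0,0,0,0,0,-1,0.25,0,0,0,0,0,-1])

```text
t: 13.8
position: [0.5003, 0.2249, 0.0157]
tcp_rot: [-3.142, -0.0, 1.582]
contact_force: [0.5, -1.5, -1.5]
finger_gap: 0.0207
finger_force: 59.1
```

Emit:
play_rows(targets=[0.25,0,0,0,0,0,-1,0.25,0,0,0,0,0,-1,0.2,0,0,0,0,0,-1,0.2,0,0,0,0,0,-1,0.2,0,0,0,0,0,-1,0.2,0,0,0,0,0,-1,0.2,0,0,0,0,0,-1,0.2,0,0,0,0,0,-1,0.2,0,0,0,0,0,-1,0.2,0,0,0,0,0,-1,0.2,0,0,0,0,0,-1,0.15,0,0,0,0,0,-1])

```text
t: 14.8
position: [0.4998, 0.2739, 0.0157]
tcp_rot: [3.141, -0.0, 1.582]
contact_force: [-0.1, -0.9, -1.0]
finger_gap: 0.0212
finger_force: 59.1
```

```bash
python3 crop.py 6
```

```text
t 14.8 pos [0.4998 0.2739 0.0157] rpy [ 3.141 -0.     1.582] 
 shift mm tool [126.1   1.6 -20.5] shift in final axes [126.1   1.5 -20.5] turn deg [ 0.01 -0.01  0.06]
[-0.1 -0.9 -1. ]
```

View pics/c6.png

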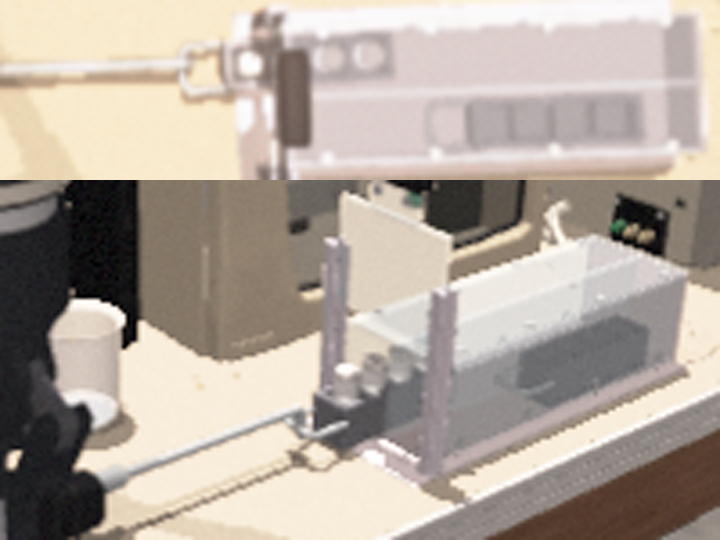

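The loaded carrier is half out with its vials upright, the hook is in the loop, and the gate is still up.

Emit:
play_rows(targets=[0.14,0,0.02,0,0,0,-1,0.14,0,0.02,0,0,0,-1,0.14,0,0.02,0,0,0,-1,0.14,0,0,0,0,0,-1,0.14,0,0,0,0,0,-1,0.14,0,0,0,0,0,-1,0.14,0,0,0,0,0,-1,0.14,0,0,0,0,0,-1,0.14,0,0,0,0,0,-1,0.14,0,0,0,0,0,-1,0.14,0,0,0,0,0,-1,0.14,0,0,0,0,0,-1])

```text
t: 15.9
position: [0.4994, 0.3073, 0.0145]
tcp_rot: [-3.142, -0.0, 1.582]
contact_force: [1.4, -0.7, -1.2]
finger_gap: 0.0209
finger_force: 59.1
```

Emit:
play_rows(targets=[0.15,0,0,0,0,0,-1,0.15,0,0,0,0,0,-1,0.15,0,0,0,0,0,-1,0.15,0,0,0,0,0,-1,0.15,0,0,0,0,0,-1,0.15,0,0,0,0,0,-1,0.15,0,0,0,0,0,-1,0.15,0,0,0,0,0,-1,0.15,0,0,0,0,0,-1,0.15,0,0,0,0,0,-1,0.15,0,0,0,0,0,-1,0.15,0,0,0,0,0,-1])

```text
t: 16.9
position: [0.499, 0.3433, 0.0145]
tcp_rot: [-3.142, 0.0, 1.582]
contact_force: [0.0, -0.8, -0.5]
finger_gap: 0.0206
finger_force: 59.2
```

Emit:
play_rows(targets=[0.2,0,0,0,0,0,-1,0.2,0,0,0,0,0,-1,0.2,0,0,0,0,0,-1,0.2,0,0,0,0,0,-1,0.2,0,0,0,0,0,-1,0.2,0,0,0,0,0,-1,0.2,0,0,0,0,0,-1,0.2,0,0,0,0,0,-1,0.2,0,0,0,0,0,-1,0.2,0,0,0,0,0,-1,0.15,0,0,0,0,0,-1,0.1,0,0,0,0,0,-1])

```text
t: 17.9
position: [0.4985, 0.3885, 0.0145]
tcp_rot: [3.142, -0.0, 1.582]
contact_force: [-0.0, -0.5, -1.0]
finger_gap: 0.021
finger_force: 59.1
```

Emit:
play_rows(targets=[0.15,0,0,0,0,0,-1,0.1,0,0,0,0,0,-1,0.05,0,0,0,0,0,-1,-0.1,0,0,0,0,0,-1,-0.1,0,0,0,0,0,-1,0,0,0,0,0,0,-1])

```text
t: 18.4
position: [0.4984, 0.3896, 0.0145]
tcp_rot: [-3.141, 0.0, 1.582]
contact_force: [-0.4, -1.4, -0.7]
finger_gap: 0.021
finger_force: 59.1
```

```bash
python3 crop.py 7; python3 - <<'E'
from h import *
t=cv2.imread('pics/t7.png'); T=T_wc('top')
hsv=cv2.cvtColor(t,cv2.COLOR_BGR2HSV)
# carrier: grey (low saturation, mid value) between gate and gripper
x0,x1,y0,y1=290,366,240,275
m=((hsv[y0:y1,x0:x1,1]<60)&(hsv[y0:y1,x0:x1,2]<150)).astype(np.uint8)
for r in m: print(''.join('#' if v else '.' for v in r))
P=proj('top',[[.4995,.13,.026],[.499,.17,.016],[.5,.085,.026],[.484,.056,0]],T); print((P-[x0,y0]).round(1).tolist())
E
```

```text
t 18.4 pos [0.4984 0.3896 0.0145] rpy [-3.141  0.     1.582] 
 shift mm tool [ 10.4   1.7 -21.7] shift in final axes [ 10.4   1.7 -21.7] turn deg [-0.01  0.    0.04]
[-0.4 -1.4 -0.7]
............................................................................
............................................................................
............................................................................
............................................................................
..........................................................................##
..........................................................................##
............................................................................
............................................................................
............................................................................
............................................................................
............................................................................
......................................................................
[... 1134 characters left out ...]
...........................
............................................................................
............................................................................
............................................................................
............................................................................
............................................................................
............................................................................
............................................................................
............................................................................
[[34.1, 17.6], [15.5, 18.3], [55.3, 16.8], [68.4, 24.0]]
```

```bash
cat > diff.py <<'E'
from h import *
import sys
n,ref=sys.argv[1:3]
t=cv2.imread(f'pics/t{n}.png').astype(int); b=cv2.imread(f'pics/{ref}.png').astype(int)
x0,x1,y0,y1=[int(v) for v in sys.argv[3:7]]
d=(b-t).sum(2)[y0:y1,x0:x1]
for r in d: print(''.join('.' if abs(v)<60 else ('o' if v<0 else ('-' if v<200 else '#')) for v in r))
E
python3 diff.py 7 top0 290 375 243 275
```

```text
.....................................................................................
................................................................................oo...
................................................................................o....
............................................................................o.--.....
...........................................................................oo.--.....
...........................................................................oo.--.....
...........................................................................oo.--.o...
.............................-...........----..............................ooo--.oo..
............................-----.......---------..........................ooo--.oo..
................---......----------------##----##-.........................ooo.....--
.............--------------#---##--.-------.....--.........................oooo....-#
....------.------##--##-...------..oo.-----.oooo--.........................oooo....-#
-----------##-...-#--#-.ooo.-----ooooo.---.ooooo--..................
[... 951 characters left out ...]
o.ooooo....-
..--....................................................................oo.ooooo....-
.......................ooooo............................................oo.ooooo....-
.......................oooooo...........................................oo..oooo....-
.........................oooo...........................................oo..oooo....-
........o..oooooooooooooooooo...............................................oooo....-
oooooooooooooooooooooooooooo................................................oooo....-
oooooooooooooooooooooooooo............................................--....oooo....-
ooooooooooooooooooo.ooo...............................................--....oooo....-
```

Emit:
play_rows(targets=[0,0,-0.3,0,0,0,-1,0,0,-0.4,0,0,0,-1,0,0,-0.4,0,0,0,-1,0,0,-0.5,0,0,0,-1,0,0,-0.7,0,0,0,-1,0,0,-0.7,0,0,0,-1,0.2,-0.6,0,0,0,0,-1,0.3,-0.9,0,0,0,0,-1,0.27,-0.9,0,0,0,0,-1,0,-0.27,0,0,0,0,-1,0,0,0,0,0,0,-1])

```text
t: 19.42
position: [0.4427, 0.4049, 0.0745]
tcp_rot: [-3.141, 0.001, 1.584]
contact_force: [0.1, -0.1, -0.7]
finger_gap: 0.0208
finger_force: 59.1
```

```bash
python3 crop.py 8; python3 diff.py 8 top0 290 345 243 270
```

```text
t 19.42 pos [0.4427 0.4049 0.0745] rpy [-3.141e+00  1.000e-03  1.584e+00] 
 shift mm tool [-5.6 57.2 38.2] shift in final axes [-5.5 57.2 38.3] turn deg [-0.05  0.03  0.17]
[ 0.1 -0.1 -0.7]
.......................................................
.......................................................
.......................................................
.......................................................
.......................................................
.......................................................
.......................................................
.............................-...........----..........
.................--.........-----......----#-----......
................-----....-------#--------##----##-.....
.............--------------##--##----------.....--.....
....-------------##--##-...-#--#-..oo.-----.ooo.--.....
-----------##-...-#--#-.ooo.-----.oooo.---.ooooo--.....
-----.....---.ooo.-----ooooo.---.ooooo.----.oooo--.....
--........--.oooo..---.ooooo.----.oooo.----..oo.---....
-.........--.ooooo.----.ooo.-----..oo.----#--.-----....
-..........-..ooo.-----..o..----##-..---------##---....
-..........---...-----##--------###-----...-------.....
-.........--##----#---##----....-------....--------....
..........--#---------------...-----------------#--....
.........--------.-----------------###-------------....
.........-------------###--------------------..........
-...-------#-----------------------....................
.--------------........................................
..--...................................................
.......................oooo............................
........................ooooo..........................
```

The carrier stayed put and the hook is free, so I'll lay the picker down.

Emit:
play_rows(targets=[0,0,0.8,0,0,0,-1,0,0,0.8,0,0,0,-1,0,0,0.8,0,0,0,-1,0,0,0.5,0,0,0,-1,0,0,0.25,0,0,0,-1,0,0,0.1,0,0,0,-1,0,0,0.05,0,0,0,-1,0,0,0,0,0,0,-1])

```text
t: 20.18
position: [0.4455, 0.4051, 0.009]
tcp_rot: [3.141, -0.001, 1.582]
contact_force: [0.5, -0.3, -0.7]
finger_gap: 0.0208
finger_force: 59.1
```

Emit:
play_rows(targets=[0,0,0.06,0,0,0,-1,0,0,0.05,0,0,0,-1,0,0,0.03,0,0,0,-1,0,0,0,0,0,0,-1])

```text
t: 20.52
position: [0.4454, 0.4052, 0.0065]
tcp_rot: [3.141, -0.001, 1.582]
contact_force: [-0.6, -0.4, 1.8]
finger_gap: 0.0206
finger_force: 59.5
```

Emit:
play_rows(targets=[0,0,0,0,0,0,1,0,0,0,0,0,0,1,0,0,0,0,0,0,1,0,0,0,0,0,0,1,0,0,-0.3,0,0,0,1,0,0,-0.6,0,0,0,1,0,0,-1,0,0,0,1,0,0,-1,0,0,0,1,0,0,-1,0,0,0,1,0,0,-1,0,0,0,1,0,0,-1,0,0,0,1,0,0,-1,0,0,0,1])

```text
t: 21.52
position: [0.4451, 0.4049, 0.1461]
tcp_rot: [3.14, -0.001, 1.582]
contact_force: [-0.4, 0.0, -0.5]
finger_gap: 0.0854
finger_force: 0.0
```

Emit:
play_rows(targets=[0,0,-1,0,0,0,1,0,0,-1,0,0,0,1,0,0,-1,0,0,0,1,0,0,-1,0,0,0,1,0,0,-0.5,0,0,0,-1,0,0,0,0,0,0,-1])

```text
t: 22.02
position: [0.4464, 0.4061, 0.2382]
tcp_rot: [3.136, -0.005, 1.582]
contact_force: [0.3, 0.3, 1.1]
finger_gap: 0.0638
finger_force: 0.0
```

```bash
python3 crop.py 9; python3 - <<'E'
from h import *
T=T_wc('top'); t=cv2.imread('pics/t9.png'); b=cv2.imread('pics/top0.png')
cv2.imwrite('pics/c9.png',cv2.resize(t[190:300,150:400],None,fx=3.2,fy=3.2,interpolation=cv2.INTER_CUBIC))
delta([0.4847,0.040,0.235],3.152-np.pi/2*0)
E
```

```text
t 22.02 pos [0.4464 0.4061 0.2382] rpy [ 3.136 -0.005  1.582] 
 shift mm tool [ -7.6  52.4 202.3] shift in final axes [ -6.6  53.5 202. ] turn deg [ 0.32 -0.26  0.06]
[0.3 0.3 1.1]
t 22.12 pos [0.4449 0.4048 0.234 ] rpy [ 3.141e+00 -1.000e-03  1.582e+00] 
 shift mm tool [-365.2   35.7   -1.1] shift in final axes [ -36.  -365.2   -1. ] turn deg [ 6.000e-02  1.000e-02 -8.995e+01]
```

View pics/c9.png

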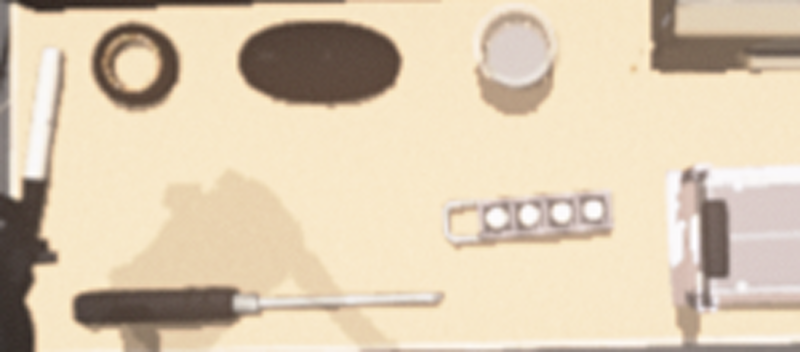

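The picker lies flat at bottom left, with the carrier and its four upright vials clear of the store at crop (530,215) and the bystanders unmoved. Next is closing the gate.

Emit:
play_rows(targets=[-0.96,0.095,0,0,0,0,-1,-0.96,0.095,0,0,0,0,-1,-0.96,0.095,0,0,0,0,-1,-0.96,0.095,0,0,0,0,-1,-0.96,0.095,0,0,0,0,-1,-0.96,0.095,0,0,0,0,-1,-0.96,0.095,0,0,0,0,-1,-0.96,0.095,0,0,0,0,-1,-0.96,0.095,0,0,0,0,-1,-0.96,0.095,0,0,0,0,-1])

```text
t: 22.95
position: [0.4648, 0.2116, 0.2314]
tcp_rot: [-3.138, 0.001, 1.582]
contact_force: [0.2, 0.2, 0.7]
finger_gap: 0.0001
finger_force: 0.0
```

Emit:
play_rows(targets=[-0.96,0.095,0,0,0,0,-1,-0.96,0.095,0,0,0,0,-1,-0.96,0.095,0,0,0,0,-1,-0.96,0.095,0,0,0,0,-1,-0.96,0.095,0,0,0,0,-1,-0.96,0.095,0,0,0,0,-1,-0.96,0.095,0,0,0,0,-1,-0.96,0.095,0,0,0,0,-1,-0.96,0.095,0,0,0,0,-1,0,0,0,0,0,0,-1,0,0,0,0,0,0,-1])

```text
t: 23.87
position: [0.484, 0.0398, 0.2319]
tcp_rot: [-3.138, -0.0, 1.58]
contact_force: [-0.2, 1.0, 0.8]
finger_gap: 0.0001
finger_force: 0.0
```

Emit:
play_rows(targets=[0,0,1,0,0,0,-1,0,0,0.9,0,0,0,-1,0,0,0.4,0,0,0,-1,0,0,0.4,0,0,0,-1,0,0,0.4,0,0,0,-1,0,0,0.4,0,0,0,-1,0,0,0.4,0,0,0,-1,0,0,0.4,0,0,0,-1,0,0,0.4,0,0,0,-1,0,0,0.4,0,0,0,-1,0,0,0.4,0,0,0,-1,0,0,0.4,0,0,0,-1])

```text
t: 24.87
position: [0.4855, 0.0406, 0.1151]
tcp_rot: [3.141, -0.0, 1.582]
contact_force: [-0.6, 2.1, 3.1]
finger_gap: -0.0001
finger_force: 1.3
```

Emit:
play_rows(targets=[0,0,0.15,0,0,0,-1,0,0,0.1,0,0,0,-1,0,0,0.05,0,0,0,-1,0,0,0,0,0,0,-1])

```text
t: 25.2
position: [0.4849, 0.0401, 0.1094]
tcp_rot: [-3.141, 0.0, 1.582]
contact_force: [0.5, -0.3, -0.3]
finger_gap: 0.0001
finger_force: 0.0
```

Emit:
play_rows(targets=[0,0,0.1,0,0,0,-1,0,0,0.1,0,0,0,-1,0,0,0.05,0,0,0,-1,0,0,0,0,0,0,-1])

```text
t: 25.53
position: [0.4853, 0.0401, 0.1069]
tcp_rot: [-3.142, 0.001, 1.582]
contact_force: [-6.9, 0.3, 15.5]
finger_gap: -0.0001
finger_force: 7.7
```

Emit:
play_rows(targets=[0,0,-0.3,0,0,0,-1,0,0,-0.6,0,0,0,-1,0,0,-1,0,0,0,-1,0,0,-1,0,0,0,-1,0,0,-1,0,0,0,-1,0,0,-1,0,0,0,-1,0.8,-0.3,0,0,0,0,-1,0.8,-0.3,0,0,0,0,-1,0.8,-0.3,0,0,0,0,-1,0.8,-0.3,0,0,0,0,-1,0,0,0,0,0,0,-1,0,0,0,0,0,0,-1])

```text
t: 26.53
position: [0.4603, 0.1044, 0.2031]
tcp_rot: [3.141, 0.0, 1.584]
contact_force: [-0.2, -0.1, -0.3]
finger_gap: 0.0004
finger_force: 0.0
```

```bash
python3 - <<'E'
from h import *
s,_=viewer.read_camera('scene'); t,d=viewer.read_camera('top'); print(np.round(observe()['contact_force'],1),observe()['t'])
ref=cv2.imread('pics/scene0.png')
# gate block in scene: black blob now against start and where shut puts it
def blob(p):
    g=cv2.cvtColor(p,cv2.COLOR_BGR2GRAY)[205:245,352:384]; n,l,st,c=cv2.connectedComponentsWithStats((g<50).astype(np.uint8)); k=1+st[1:,4].argmax(); return (c[k]+[352,205]).round(1),st[k,4]
print(blob(ref),blob(s),proj('scene',[[.4845,.04,.096],[.4845,.04,.101]],T_wc('scene')).round(1).tolist())
# carrier & bystanders against the t9 view
r=cv2.imread('pics/t9.png')
for nm,(x0,x1,y0,y1) in dict(carrier=(288,344,245,270),picker=(172,290,277,292),tape=(176,208,195,226),beaker=(296,326,190,226),mouse=(222,278,193,224)).items():
    dd=np.abs(t[y0:y1,x0:x1].astype(int)-r[y0:y1,x0:x1]).sum(2); print(nm,(dd>120).mean().round(3))
E
```

```text
[-0.1  0.5  0.7] 26.6333
(array([368.1, 227.5]), np.int32(199)) (array([367.9, 230.2]), np.int32(201)) [[366.8, 228.8], [367.0, 226.4]]
carrier 0.606
picker 0.047
tape 0.0
beaker 0.0
mouse 0.0
```

Emit:
play_rows(targets=[1,0,-0.3,0,0,0,-1,1,0,-0.3,0,0,0,-1,1,0,-0.3,0,0,0,-1,1,0,0,0,0,0,-1,1,0,0,0,0,0,-1,1,0,0,0,0,0,-1,1,0,0,0,0,0,-1,1,0,0,0,0,0,-1,1,0,0,0,0,0,-1,1,0,0,0,0,0,-1,1,0,0,0,0,0,-1,1,0,0,0,0,0,-1])

```text
t: 27.63
position: [0.4585, 0.3442, 0.2205]
tcp_rot: [3.141, 0.001, 1.581]
contact_force: [0.6, -0.5, 0.3]
finger_gap: -0.0003
finger_force: 0.0
```

Emit:
play_rows(targets=[1,0,0,0,0,0,-1,1,0,0,0,0,0,-1,0.5,0,0,0,0,0,-1,0,0,0,0,0,0,-1,0,0,0,0,0,0,-1])

```text
t: 28.05
position: [0.4574, 0.3935, 0.2203]
tcp_rot: [-3.141, 0.001, 1.582]
contact_force: [0.1, -1.3, -0.5]
finger_gap: 0.0001
finger_force: 0.0
```

```bash
python3 - <<'E'
from h import *
t,d=viewer.read_camera('top'); r=cv2.imread('pics/t9.png'); cv2.imwrite('pics/t10.png',t)
dd=np.abs(t[245:270,288:344].astype(int)-r[245:270,288:344]).sum(2); print('carrier',(dd>120).mean().round(3))
E
python3 diff.py 10 t9 285 375 245 272
```

```text
carrier 0.0
..................................................................................oo......
..................................................................................ooo.....
................................................................................--.oo.....
................................................................................--.oo.....
.................................................................................-.oo.....
................................................................................--.oo.....
................................................................................--.oo.....
................................................................................---.o..ooo
................................................................................----...ooo
................................................................................-##-....oo
................................................................................-##-....oo
................................................................................-##-...
[... 668 characters left out ...]
..................................................-..-###.....o
.............................................................................--.-###.....o
.............................................................................--.-###.....o
.............................................................................--.-###.....o
.............................................................................--..###-....o
.............................................................................--..###-....o
.............................................................................-...###-....o
.................................................................................###-....o
```

The carrier is unchanged and the gate is shut, so I'm handing in.

```bash
python3 -c "
from h import *
print(ctrl.hand_in())"
```

```text
the job is handed in; nothing more can be done
None
```

The job is handed in at about 28 s: the loaded carrier stands on the bench about 40 mm clear of the ramp with all four vials upright, the picker lies flat beside it, and the gate is shut; the hand-in gave no verdict.

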